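Stack spacer, washer and bushing on the sprung-catch stud

ROBOT

A 6-joint arm with a two-finger parallel gripper is mounted at the origin on a cart in front of the work surface, level with it; the furniture and walls round the work are solid. World frame = base frame: x ahead of the robot, y to its left, z up, the work surface at z = 0. Lengths are in mm, angles in rad, forces in N, time in s.
With the tool pointing down it reaches from about 300 to 850 mm from the base axis. Payload 5.4 kg.
Tool frame: the origin (TCP) lies on the centre line of the jaws, within the pads' length; the fingertips stand 22 mm ahead of it and the grasp point (between the pads) lies 3 mm ahead of it (tips_ahead is the distance from the TCP to the fingertips, in mm); z points along the fingers, x is the direction in which the jaws open and shut, and the axes are right-handed (so a half turn about z gives the same grasp; the last joint's range is limited). The gripper opens to 85 mm and grips with 20 to 120 N. Pads are 22 mm wide; open, the fingers measure 114 mm over their backs; the gripper's body (76 mm by 85 mm) begins 54 mm behind the grasp point. The pads swing forward as they close: fully open they stand 13 mm farther back than shut.
Start: joints at [-1.315, 0.158, 1.597, -0, 1.386, -0.21], TCP at [258.229, -513.735, 253.299] pointing down, gripper open.
Joint ranges: [-2.91, 2.91], [-0.94, 2.29], [0.18, 2.7], [-1.29, 4.43], [0.17, 2.64], [-3, 3]. Speed limits (rad/s): [2.57, 2.57, 3.14, 3.14, 3.14, 3.14].

INTERFACE

Orientations are given as a rotation vector (axis times angle).
In Python, from cell import read_state, read_camera, sign_off, tips_ahead gives the robot as it stands.
- The arm moves only by the tool move_arm, never from a script. Its argument "targets" is one flat list of numbers, 5 for each row, row after row: the shift along the world's x, y, z in m, then the turn about the world's z in degrees, then the finger opening in m, from 0 to 0.0854. A call has 1 to 5 rows; each row is the pose to reach, as a shift and turn from the pose measured when the call began; what a row does not reach only later rows make up. A row lasts 1/12 s, in which the tool goes at most 41.7 mm and 7.16 degrees, less where a joint would pass 70% of its speed; a pose out of reach is approached as far as the arm can. A call with a gripper value outside its range is refused whole. The fingers move at their own pace and stop on an object; the grip force is fixed at half the most. Time passes only in rows, so rows that repeat a pose let the fingers close. It gives the time, the measured TCP pose, the force and the opening at its end, in the units of the state.
- read_state(): the state, without advancing time (a new reading comes with each control period).
- read_camera(name): name is "scene" or "top"; returns a dict with "color" (384x512x3 uint8, red, green, blue), "mtx" (3x3 intrinsics, pixels), "pose" (4x4, takes a point from camera to world coordinates). Camera axes: x right, y down, z forward; pixel columns grow to the right and rows downward; lengths in mm; the calibration is good to about 2 mm. A picture is of the moment at which its call begins. There is no depth.
- sign_off(): hands the job in, once; it reports no verdict.
The state is a dict: "time_s": time; "qpos": joint angles; "joint_vel": joint speeds; "joint_efforts": joint torques, N m; "tcp_pos": TCP position; "tcp_rot": TCP orientation; "force": force on the tool from outside, world axes, zero at the start; "ft_torque": the same for the moment, N m; "grip_width": finger opening in mm.
Only numpy, scipy, OpenCV 4.12 (cv2) and the standard library are available. Lean on these libraries where they do the work, as an engineer would, in place of code of your own. Each camera call takes 0.05 s, during which the arm holds its last target.

TASK

Build up the stack on the upright stud of the slotted fixture: first the spacer, then the square washer, then the bushing with its flange down, each pushed past the sprung catch and right down until it sits on the part below. The stud may stand anywhere along its slot, so feel for it, press gently (15 N is plenty, and the fixture must never feel more than 35 N), and leave the bracket, the half shell and everything else where they lie.

Things in the scene. Friction and masses are not known exactly. Their poses are not given: they have to be found in the camera images.
- slot_mid (a point): middle of the slot, on the top face of a dark steel plate, 150 (x) x 66 (y) x 12 mm, screwed to the bench. x runs along the slot, z is up. A steel stud stands upright in the slot, on its centre line (y = 0) but anywhere from x = -28 to +28 mm; its place is NOT reported. Friction holds it: a push of about 6 N slides it along the slot (30 mm each way); across the slot it is rigid
- fixture: the plate with the stud; origin under the plate's centre, on the bench, axes as slot_mid. Stud: at its foot a collar 32 mm across, 5 mm high, lies on the plate (the stack begins on it, 5 mm above slot_mid); shank 12 mm diameter; flat tip 5.5 mm across, 63 mm above slot_mid, bevelled over the top 6 mm. Four screw heads near the plate's corners rise 4 mm
- catch_level (a point): a point over the slot's middle, 53 mm above slot_mid: the height of the centres of two sprung catch balls that stick out of the stud's shank on its +y and -y sides, 18 mm over both when out. A part must be pushed down over them with roughly 8 to 13 N; they spring out again above it. The finished stack is 44 mm high and ends just below them
- spacer_mid (a point): centre (half-way up) of the spacer: plain round steel tube standing on end, 28 mm outside diameter, 20 mm high, with a 14.5 mm through bore along its z axis (up)
- washer_mid (a point): centre of the washer: square steel plate lying flat, 40 x 40 mm (sides along its x and y axes), 6 mm thick, with a 14.5 mm round hole in the middle along z (up)
- bushing_mid (a point): centre (half-way up, 9 mm above its underside) of the flanged steel bushing: 18 mm high over all, round flange 36 mm diameter and 4 mm thick at its lower end, body above it 28 mm diameter, 14.5 mm through bore along z (up); it stands flange down
- spacer: the same spacer; origin at the centre of its underside
- washer: the same washer; origin at the centre of its underside
- bushing: the same bushing; origin at the centre of its underside (the flange)
- bracket: loose brass Z bracket, 72 x 44 x 17 mm, origin at its underside; a bystander
- half_shell: loose pressed aluminium half shell, 46 x 36 x 13 mm, origin at its underside; a bystander

How it is judged (in metres and radians):
On the way, in this order (a step that is already met when the one before it is completed fails the run):
1. the spacer is threaded on the stud and pressed down to the collar (x of spacer_mid in the frame of slot_mid between -0.033 and 0.033 m and y of spacer_mid in the frame of slot_mid between -0.004 and 0.004 m and z of spacer_mid in the frame of slot_mid between 0.013 and 0.017 m and angle between spacer_mid's own z axis and vertical below 0.1 rad), for 0.2 s.
2. the square washer is threaded on and lies on the spacer (all of step 1 and x of washer_mid in the frame of slot_mid between -0.033 and 0.033 m and y of washer_mid in the frame of slot_mid between -0.004 and 0.004 m and z of washer_mid in the frame of slot_mid between 0.026 and 0.03 m and angle between washer_mid's own z axis and vertical below 0.1 rad), for 0.2 s.
3. the bushing is threaded on, flange down, and sits on the washer (all of step 2 and x of bushing_mid in the frame of slot_mid between -0.033 and 0.033 m and y of bushing_mid in the frame of slot_mid between -0.004 and 0.004 m and z of bushing_mid in the frame of slot_mid between 0.038 and 0.042 m and angle between bushing_mid's own z axis and vertical below 0.1 rad), for 0.2 s.
At the end, for the whole second after the job is handed in: Spacer on the stud's collar, washer on the spacer, bushing flange down on the washer: each within 2 mm of its seated height, within 4 mm of the slot's centre line and of the spacer's axis, within 33 mm of the slot's middle along it, upright within 0.1 rad, released and at rest (all of step 3 and horizontal distance between spacer_mid and washer_mid below 0.004 m and horizontal distance between spacer_mid and bushing_mid below 0.004 m and contact force between the fingers and spacer below 0.1 N and contact force between the fingers and washer below 0.1 N and contact force between the fingers and bushing below 0.1 N and linear speed of each of spacer, washer, bushing below 0.02 m/s); the robot touches nothing.
It fails at once if more than 35 N pressed on the fixture or its stud (contact force between fixture and anything else above 35 N).
It fails at once if the bracket pushed more than 30 mm (distance of bracket from where it was at the start of the episode above 0.03 m).
It fails at once if the half shell pushed more than 30 mm (distance of half_shell from where it was at the start of the episode above 0.03 m).
It also fails if it takes over 67 s, if anything falls off the work surface, if the arm or the gripper's body presses on something with over 40 N, if the wrist force passes 120 N, or if a joint passes its speed limit or range.

## Working session

There is one attempt and no reset: what is moved stays moved. The work goes in short steps, Python scripts to look and compute and a tool call to move; the robot and the scene stay as the last step left them, time stands still between calls to the robot, and variables do not carry over. Pictures are saved under pics/ and viewed, and the job is handed in when it is done.

Besides the shell and the picture viewer there is one more tool, called after "Request:" in YAML: its name, and indented under it one key for each argument. move_arm: Moves the arm, as the interface text tells. Its arguments: {"type":"object","properties":{"targets":{"type":"array","items":{"type":"number"}}},"required":["targets"]}

```bash
mkdir -p pics; ls; cat > h.py <<'E'
import numpy as np, cv2
from cell import read_state, read_camera, sign_off, tips_ahead
def ray(cam,u,v,z):
    K=cam["mtx"];P=np.array(cam["pose"]);d=P[:3,:3]@np.linalg.inv(K)@np.array([u,v,1.]);o=P[:3,3]
    return o+d*(z-o[2])/d[2]
def proj(cam,p):
    P=np.linalg.inv(np.array(cam["pose"]));q=P[:3,:3]@np.array(p,float)+P[:3,3];q=np.array(cam["mtx"])@q;return q[:2]/q[2]
def save(img,name):
    cv2.imwrite("pics/"+name,cv2.cvtColor(np.ascontiguousarray(img),cv2.COLOR_RGB2BGR))
def crop(cam,u0,v0,w,h,s,name):
    save(cv2.resize(cam["color"][v0:v0+h,u0:u0+w],None,fx=s,fy=s,interpolation=cv2.INTER_CUBIC),name)
E
python3 - <<'E'
from h import *
import pickle
c={n:read_camera(n) for n in("scene","top")}
pickle.dump(c,open("c0.pkl","wb"))
for n in c: save(c[n]["color"],n+"0.png");print(n,c[n]["mtx"],np.round(c[n]["pose"],3))
print(read_state());print(tips_ahead() if callable(tips_ahead) else tips_ahead)
E
```

```text
pics
scene [[396.92558448   0.         254.30639873]
 [  0.         396.92558448 196.0531074 ]
 [  0.           0.           1.        ]] [[-8.45000e-01 -3.57000e-01  3.97000e-01  1.67665e+02]
 [-5.34000e-01  5.49000e-01 -6.43000e-01  5.65491e+02]
 [ 1.20000e-02 -7.55000e-01 -6.55000e-01  6.35786e+02]
 [ 0.00000e+00  0.00000e+00  0.00000e+00  1.00000e+00]]
top [[346.59245562   0.         256.84400196]
 [  0.         346.59245562 191.88784922]
 [  0.           0.           1.        ]] [[ 1.53000e-01 -9.67000e-01  2.01000e-01  3.38653e+02]
 [-9.88000e-01 -1.51000e-01  2.80000e-02 -6.93800e+00]
 [ 4.00000e-03 -2.03000e-01 -9.79000e-01  9.13673e+02]
 [ 0.00000e+00  0.00000e+00  0.00000e+00  1.00000e+00]]
{'time_s': 0.1, 'qpos': array([-1.31510435e+00,  1.58997173e-01,  1.59809589e+00,  7.84588041e-06,
        1.38620497e+00, -2.10114039e-01]), 'joint_vel': array([ 2.86503478e-04, -1.04535280e-03, -2.94721825e-03,  6.85450329e-05,
        2.60991612e-03,  5.52982712e-04]), 'joint_efforts': array([ 2.92762149e-05, -3.96990395e+01, -3.32338464e+01, -2.15011764e-04,
        4.25129387e-03, -1.02494320e-05]), 'tcp_pos': array([ 258.10380844, -513.25666487,  252.41427819]), 'tcp_rot': array([-2.67316997e+00,  1.64812839e+00,  1.92777717e-03]), 'force': array([-0.12790017, -0.7660126 , -0.04771697]), 'ft_torque': array([-0.01967618, -0.00873189, -0.07148703]), 'grip_width': 85.30140161897837}
22.0
```

View pics/scene0.png

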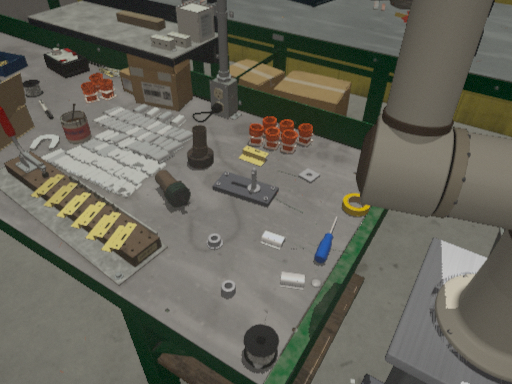

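View pics/top0.png

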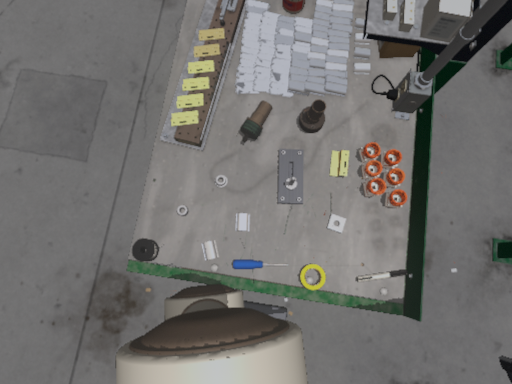

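```bash
python3 - <<'E'
from h import *
import pickle
c=pickle.load(open("c0.pkl","rb"))
t=c["top"];s=c["scene"]
crop(t,160,140,100,75,8,"t1.png")
crop(t,262,140,100,100,6,"t2.png")
crop(s,195,150,130,97,6,"s1.png")
crop(s,190,220,100,75,8,"s2.png")
E
```

```text
(no output)
```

View pics/t1.png

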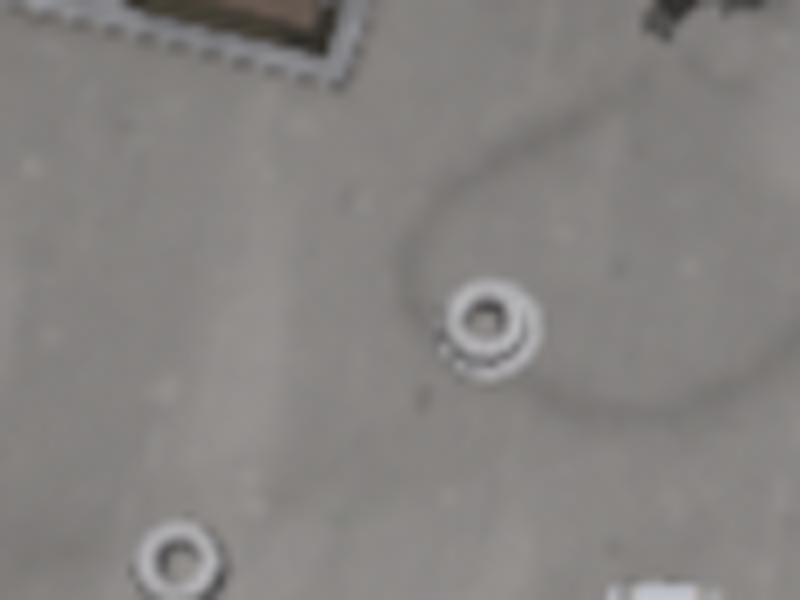

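View pics/t2.png

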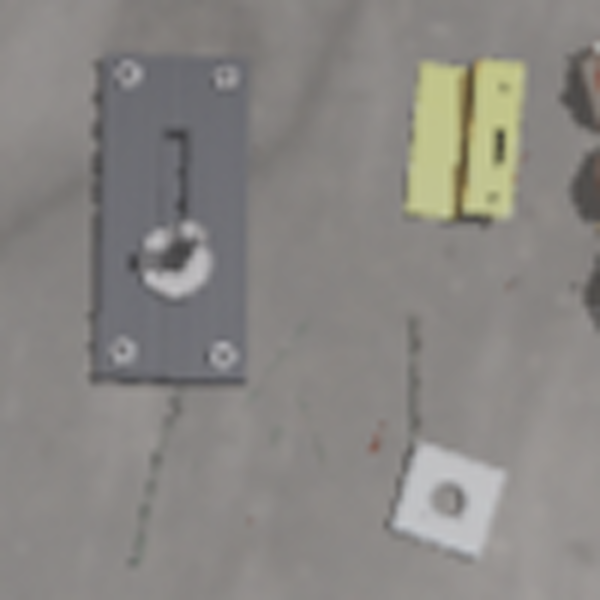

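View pics/s1.png

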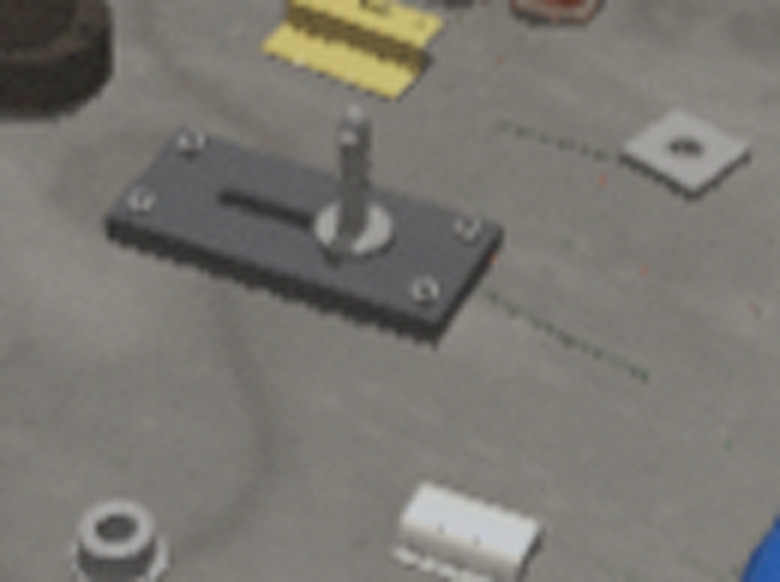

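View pics/s2.png

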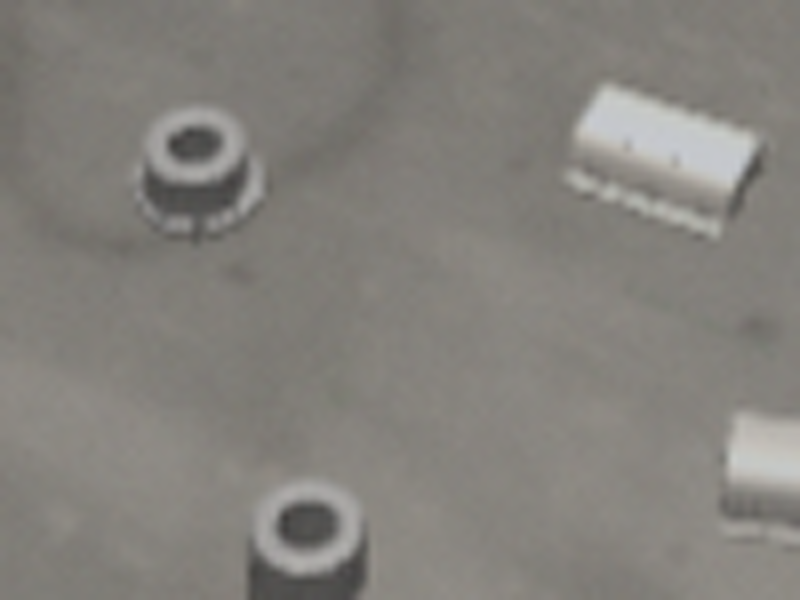

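```bash
cat > m.py <<'E'
from h import *
import pickle
from scipy.optimize import least_squares
c=pickle.load(open("c0.pkl","rb"))
t=c["top"];s=c["scene"]
C={"t1":(t,160,140,8),"t2":(t,262,140,6),"s1":(s,195,150,6),"s2":(s,190,220,8)}
def px(k,x,y):
    cam,a,b,f=C[k];return cam,a+(x+.5)/f-.5,b+(y+.5)/f-.5
def two(A,B):
    a=px(*A);b=px(*B)
    r=least_squares(lambda p:np.r_[proj(a[0],p)-a[1:],proj(b[0],p)-b[1:]],[400,0,10.])
    return np.round(r.x,1),np.round(r.fun,2)
E
python3 - <<'E'
from m import *
def rep(n,A,B,z):
    print(n,"top",ray(*px(*A),z).round(1),"scene",ray(*px(*B),z).round(1),"tri",*two(A,B))
rep("spacer",("t1",179,561),("s2",307,525),20)
rep("bush",("t1",487,318),("s2",196,146),18)
rep("wash",("t2",449,499),("s1",686,149),5)
S=[("t2",128,73),("t2",227,77),("t2",122,350),("t2",223,355)]
Q=[("s1",191,141),("s1",140,201),("s1",468,228),("s1",425,290)]
for a,b in zip(S,[Q[i] for i in (1,0,3,2)]): rep("scr",a,b,16)
rep("collar",("t2",177,261),("s1",353,229),17)
print("tip",ray(*px("s1",354,106),75))
for n in[(415,438),(508,470),(480,556),(390,525)]:print("wt",ray(*px("t2",*n),6).round(1))
for n in[(680,110),(750,151),(695,187),(622,149)]:print("ws",ray(*px("s1",*n),6).round(1))
E
```

```text
spacer top [445.6 203.6  20. ] scene [445.6 204.7  20. ] tri [446.  204.   18.9] [-0.02 -0.11  0.08  0.02]
bush top [541.6 119.1  18. ] scene [541.1 120.   18. ] tri [541.8 119.2  16.9] [ 0.    0.02 -0.01 -0.  ]
wash top [ 475.7 -201.     5. ] scene [ 476.5 -202.7    5. ] tri [ 475.6 -200.6    6.8] [-0.01 -0.04  0.04  0.01]
scr top [643.9 -34.5  16. ] scene [644.4 -34.5  16. ] tri [644.1 -34.4  16.2] [-0.02 -0.09  0.08  0.03]
scr top [648.9 -79.   16. ] scene [650.2 -79.   16. ] tri [649.4 -78.7  16.3] [-0.06 -0.21  0.2   0.06]
scr top [517.3 -49.5  16. ] scene [517.2 -50.9  16. ] tri [516.8 -49.6  17.3] [ 0.03  0.12 -0.11 -0.03]
scr top [521.9 -93.7  16. ] scene [522.3 -93.3  16. ] tri [522.2 -93.6  15.8] [-0.02 -0.09  0.09  0.02]
collar top [560.6 -68.   17. ] scene [560.6 -66.2  17. ] tri [561.4 -68.   15.3] [-0.03 -0.13  0.12  0.03]
tip [563.82010879 -70.87508114  75.        ]
wt [ 500.1 -183.1    6. ]
wt [ 492.3 -225.     6. ]
wt [ 452.9 -216.8    6. ]
wt [ 460.3 -176.5    6. ]
ws [ 490.8 -225.3    6. ]
ws [ 452.2 -215.4    6. ]
ws [ 461.2 -180.     6. ]
ws [ 499.2 -186.4    6. ]
```

```bash
python3 - <<'E'
from m import *
a=np.deg2rad(6.7);ctr=np.array([583.2,-64.3]);e=np.array([np.cos(a),np.sin(a)])
out=[]
for nm,cam,u0,v0,w,h in(("t",t,275,160,36,36),("s",s,238,160,40,40)):
    f=14
    im=cv2.resize(cam["color"][v0:v0+h,u0:u0+w],None,fx=f,fy=f,interpolation=cv2.INTER_CUBIC)
    im=np.ascontiguousarray(im)
    raw=im.copy()
    def dr(p,col):
        q=((proj(cam,p)-[u0,v0]+.5)*f-.5).round().astype(int);cv2.circle(im,tuple(int(k) for k in q),2,col,-1)
    for x,col in((-20,(255,0,0)),(-22.5,(0,255,0)),(-25,(0,0,255))):
        b=ctr+e*x
        dr([*b,75],col);dr([*b,17],col)
        if x==-22.5:
            for th in np.linspace(0,6.28,24):
                dr([b[0]+16*np.cos(th),b[1]+16*np.sin(th),17],col)
                dr([b[0]+2.75*np.cos(th),b[1]+2.75*np.sin(th),75],(255,255,0))
                dr([b[0]+6*np.cos(th),b[1]+6*np.sin(th),69],(255,0,255))
    out.append(cv2.hconcat([cv2.resize(raw,(390,390*h//w)),cv2.resize(im,(390,390*h//w))]))
save(out[0],"o1.png");save(out[1],"o2.png")
E
```

```text
(no output)
```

View pics/o1.png

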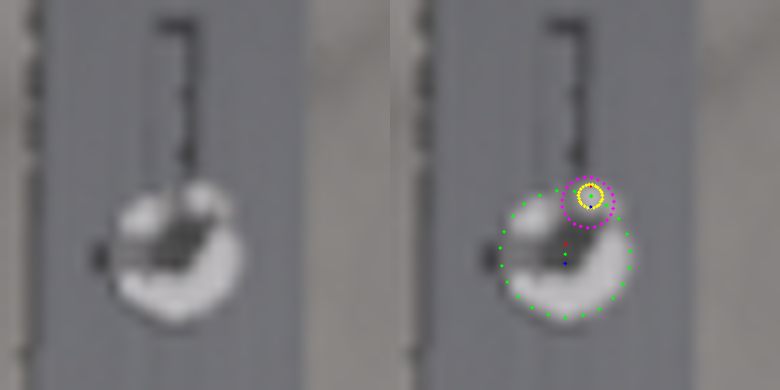

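View pics/o2.png

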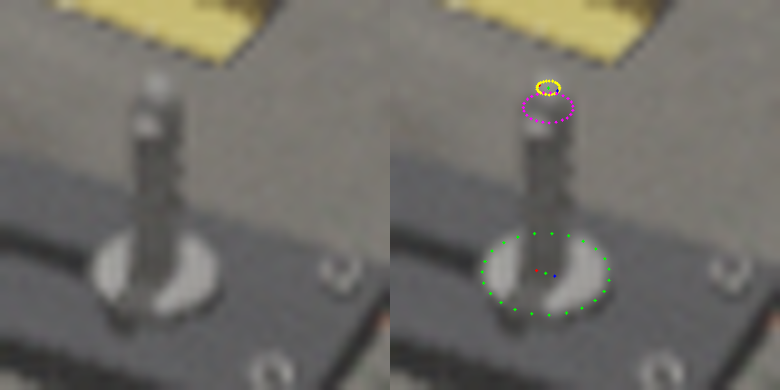

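Request:
move_arm:
  targets: [0.045, 0.19, -0.02, 0, 0.07, 0.045, 0.19, -0.02, 0, 0.07, 0.045, 0.19, -0.02, 0, 0.07, 0.045, 0.19, -0.02, 0, 0.07, 0.045, 0.19, -0.02, 0, 0.07]

```text
time_s: 0.52
tcp_pos: [303.1, -319.9, 231.2]
tcp_rot: [-2.672, 1.646, 0.005]
force: [0.2, 0.2, 0.8]
grip_width: 69.9
```

Request:
move_arm:
  targets: [0.05, 0.19, -0.03, -10, 0.07, 0.05, 0.19, -0.03, -20, 0.07, 0.05, 0.19, -0.03, -20, 0.07, 0.05, 0.19, -0.03, -20, 0.07, 0.05, 0.19, -0.03, -20, 0.07]

```text
time_s: 0.93
tcp_pos: [352.2, -130.8, 201.1]
tcp_rot: [-2.343, 2.087, 0.004]
force: [0.3, -0.1, 0.2]
grip_width: 70.3
```

Request:
move_arm:
  targets: [0.05, 0.19, -0.03, 0, 0.07, 0.05, 0.19, -0.03, 0, 0.07, 0.05, 0.19, -0.03, 0, 0.07, 0.05, 0.19, -0.03, 0, 0.07, 0.05, 0.19, -0.03, 0, 0.07]

```text
time_s: 1.35
tcp_pos: [401.9, 62.0, 170.5]
tcp_rot: [-2.344, 2.086, 0.004]
force: [0.3, -0.5, 0.0]
grip_width: 69.9
```

Request:
move_arm:
  targets: [0.044, 0.142, -0.08, 0, 0.06, 0.044, 0.142, -0.08, 0, 0.06, 0.044, 0.142, -0.08, 0, 0.06, 0.044, 0.142, -0.08, 0, 0.06, 0.044, 0.142, -0.08, 0, 0.06]

```text
time_s: 1.77
tcp_pos: [443.4, 207.8, 85.9]
tcp_rot: [2.351, -2.083, -0.013]
force: [-0.1, 0.3, -0.6]
grip_width: 60.3
```

```bash
python3 - <<'E'
from h import *
s=read_camera("scene");t=read_camera("top")
st=read_state();print(st["tcp_pos"],st["tcp_rot"],st["force"])
crop(s,170,180,110,150,4,"a1.png")
crop(t,140,140,110,110,5,"a2.png")
print(proj(s,st["tcp_pos"]),proj(s,[446,204,20]))
E
```

```text
[444.46733165 204.89415226  88.72407245] [-2.34996712  2.08426728  0.00814235] [-0.33736013 -0.18260913 -0.27702346]
[227.15714295 261.85505626] [227.97467314 284.82921106]
```

View pics/a1.png

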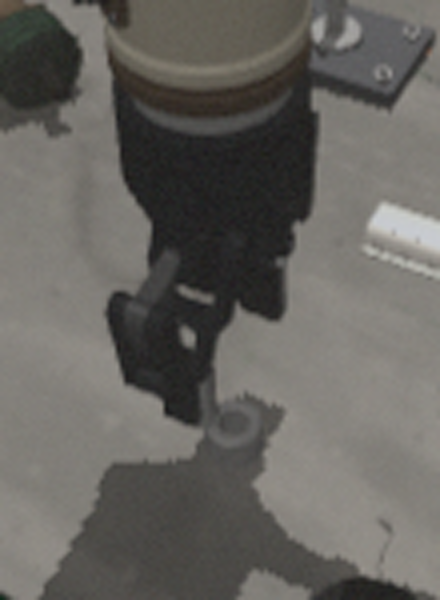

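View pics/a2.png

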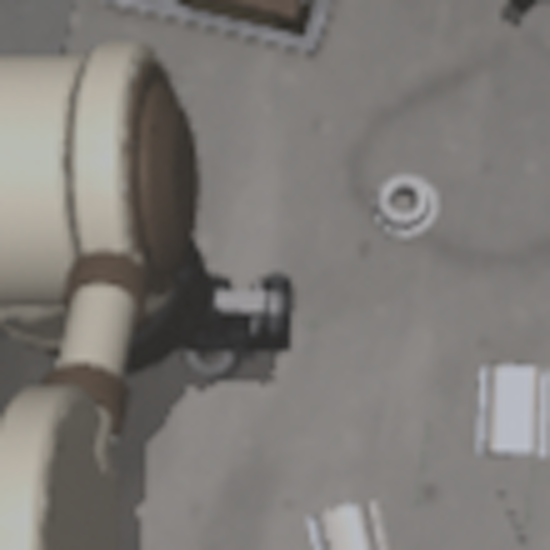

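```bash
python3 - <<'E'
from h import *
s=read_camera("scene")
for z in (88.7-22,88.7-16,88.7-12,88.7-9):
    for off in(30,40):
        for w in(-11,11):
            p=np.array([444.5,204.9])+off*np.array([-.117,.993])+w*np.array([.993,.117])
            q=proj(s,[*p,z]);print(z,off,w,((q-[170,180])*4).round())
E
```

```text
66.7 30 -11 [220. 417.]
66.7 30 11 [176. 399.]
66.7 40 -11 [208. 434.]
66.7 40 11 [164. 416.]
72.7 30 -11 [219. 409.]
72.7 30 11 [175. 391.]
72.7 40 -11 [208. 426.]
72.7 40 11 [163. 407.]
76.7 30 -11 [219. 403.]
76.7 30 11 [174. 385.]
76.7 40 -11 [207. 420.]
76.7 40 11 [163. 402.]
79.7 30 -11 [218. 399.]
79.7 30 11 [174. 381.]
79.7 40 -11 [207. 416.]
79.7 40 11 [162. 397.]
```

Request:
move_arm:
  targets: [0.0015, -0.001, -0.03, 0, 0.06, 0.0015, -0.001, -0.05, 0, 0.06, 0.0015, -0.001, -0.06, 0, 0.06, 0.0015, -0.001, -0.062, 0, 0.06, 0.0015, -0.001, -0.062, 0, 0.06]

```text
time_s: 2.33
tcp_pos: [447.0, 202.2, 28.6]
tcp_rot: [-2.345, 2.086, 0.005]
force: [0.5, 0.4, -0.6]
grip_width: 59.4
```

Request:
move_arm:
  targets: [0, 0, 0, 0, 0.035, 0, 0, 0, 0, 0.02, 0, 0, 0, 0, 0.02, 0, 0, 0, 0, 0.02, 0, 0, 0, 0, 0.02]

```text
time_s: 2.75
tcp_pos: [448.4, 202.4, 30.4]
tcp_rot: [-2.344, 2.085, 0.002]
force: [-2.1, -0.9, 6.3]
grip_width: 24.6
```

```bash
python3 - <<'E'
from h import *
s=read_camera("scene");t=read_camera("top")
st=read_state();print(st["tcp_pos"],st["tcp_rot"],st["force"],st["grip_width"])
crop(s,190,240,80,80,6,"b1.png")
crop(t,150,180,70,50,8,"b2.png")
E
```

```text
[448.36343625 202.33944113  30.36508318] [-2.34435701e+00  2.08485253e+00  2.12082284e-03] [-2.82877677 -1.05460522  6.5720358 ] 24.801120871493733
```

View pics/b1.png

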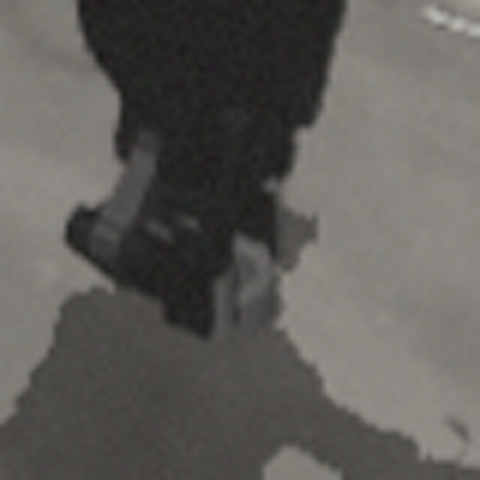

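View pics/b2.png

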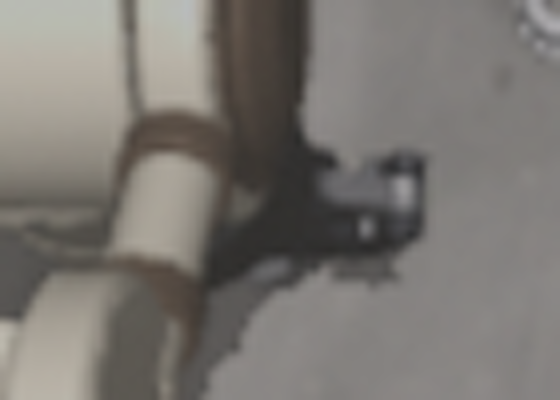

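Request:
move_arm:
  targets: [0, 0, 0, 0, 0.05, 0, 0, 0, 0, 0.05, 0, 0, 0, 0, 0.05, 0, 0, 0, 0, 0.05]

```text
time_s: 3.18
tcp_pos: [448.4, 202.4, 30.5]
tcp_rot: [-2.344, 2.085, 0.002]
force: [0.7, -0.1, -0.3]
grip_width: 49.9
```

```bash
python3 - <<'E'
from h import *
s=read_camera("scene")
st=read_state();print(st["tcp_pos"],st["tcp_rot"],st["force"],st["grip_width"])
crop(s,190,240,80,80,6,"b3.png")
E
```

```text
[448.29187286 202.3655854   30.34096778] [-2.34442768e+00  2.08480936e+00  2.23262954e-03] [-0.47666091  0.16234171 -0.76888091] 49.791376802391646
```

View pics/b3.png

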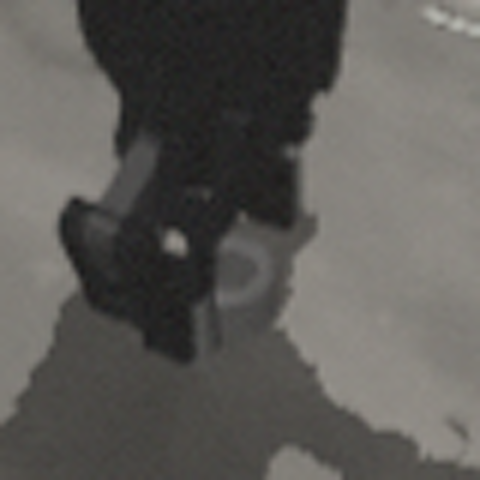

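```bash
python3 - <<'E'
from h import *
s=read_camera("scene")
for q in((242,268),(239,270)):
  print(ray(s,190+(q[0]+.5)/6-.5,240+(q[1]+.5)/6-.5,20))
E
```

```text
[443.69012137 200.93955825  20.        ]
[444.04398726 202.07337768  20.        ]
```

Request:
move_arm:
  targets: [-0.004, -0.001, -0.003, 0, 0.05, -0.004, -0.001, -0.006, 0, 0.05, -0.004, -0.001, -0.006, 0, 0.05, -0.004, -0.001, -0.006, 0, 0.05]

```text
time_s: 3.62
tcp_pos: [443.7, 201.3, 23.8]
tcp_rot: [-2.345, 2.085, 0.003]
force: [0.2, 0.6, 0.1]
grip_width: 50.1
```

Request:
move_arm:
  targets: [0, 0, 0, 0, 0.035, 0, 0, 0, 0, 0.024, 0, 0, 0, 0, 0.02, 0, 0, 0, 0, 0.02, 0, 0, 0, 0, 0.02]

```text
time_s: 4.03
tcp_pos: [444.1, 201.3, 24.1]
tcp_rot: [-2.345, 2.085, 0.003]
force: [-0.1, -0.5, 1.7]
grip_width: 25.3
```

```bash
python3 - <<'E'
from h import *
s=read_camera("scene")
st=read_state();print(st["tcp_pos"],st["tcp_rot"],st["force"],st["grip_width"])
crop(s,190,240,80,80,6,"b4.png")
E
```

```text
[444.1181395  201.33011501  24.09921347] [-2.34459737  2.08509653  0.0025668 ] [-0.14517248 -0.06507913  2.29562234] 25.09809852525741
```

View pics/b4.png

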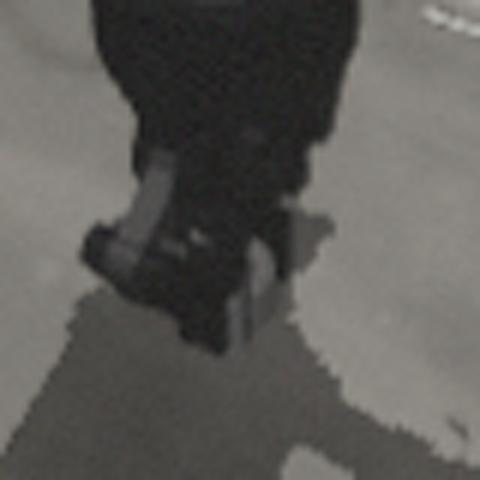

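Request:
move_arm:
  targets: [0, 0, 0.02, 0, 0.02, 0, 0, 0.05, 0, 0.02, 0, 0, 0.1, 0, 0.02, 0, 0, 0.12, 0, 0.02, 0, 0, 0.12, 0, 0.02]

```text
time_s: 4.5
tcp_pos: [448.3, 202.2, 150.7]
tcp_rot: [-2.338, 2.078, -0.009]
force: [0.9, 0.6, -0.2]
grip_width: 25.4
```

```bash
python3 - <<'E'
from h import *
s=read_camera("scene");t=read_camera("top")
st=read_state();print(st["tcp_pos"],st["tcp_rot"],st["force"],st["grip_width"])
p=st["tcp_pos"]; u,v=proj(s,p).astype(int);print(u,v)
crop(s,u-40,v-30,80,80,6,"b5.png")
u,v=proj(t,p).astype(int);print(u,v)
crop(t,u-40,v-40,80,80,6,"b6.png")
E
```

```text
[444.7034596  201.45881837 144.91845414] [-2.34328136e+00  2.08380846e+00  3.30563423e-04] [-0.40566982 -0.58776926 -1.45500336] 25.508555251101942
227 238
171 201
```

View pics/b5.png

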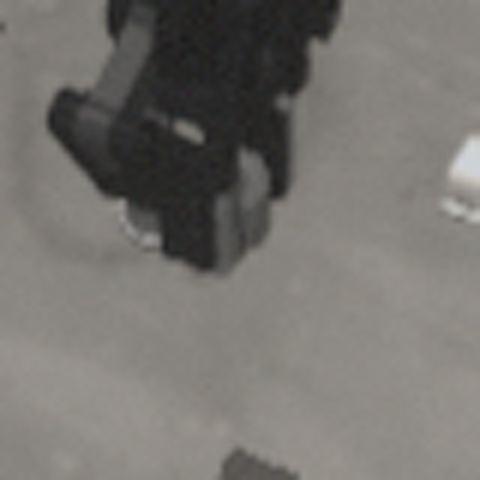

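View pics/b6.png

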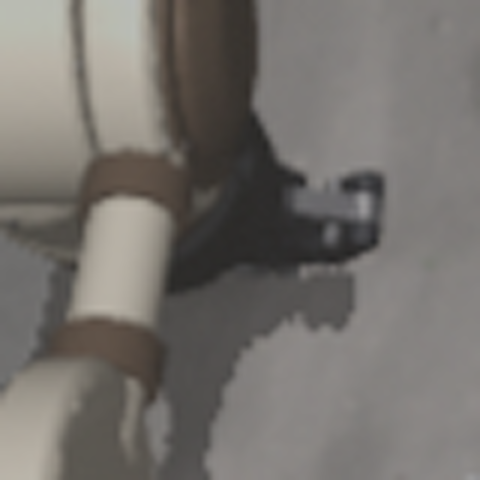

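Request:
move_arm:
  targets: [0.06, -0.14, 0, 0, 0.02, 0.06, -0.14, 0, 0, 0.02, 0.06, -0.14, 0, 0, 0.02, 0.06, -0.14, 0, 0, 0.02, 0.06, -0.14, 0, 0, 0.02]

```text
time_s: 5.02
tcp_pos: [505.3, 57.1, 143.0]
tcp_rot: [-2.34, 2.091, 0.001]
force: [1.1, -0.7, -0.0]
grip_width: 25.3
```

Request:
move_arm:
  targets: [0.0563, -0.1286, -0.01, 0, 0.02, 0.0563, -0.1286, -0.01, 0, 0.02, 0.0563, -0.1286, -0.01, 0, 0.02, 0.0563, -0.1286, -0.01, 0, 0.02, 0.0563, -0.1286, -0.01, 0, 0.02]

```text
time_s: 5.43
tcp_pos: [561.4, -74.6, 130.4]
tcp_rot: [-2.337, 2.097, 0.005]
force: [0.5, 0.2, -0.6]
grip_width: 25.4
```

```bash
cat > look.py <<'E'
from h import *
import sys
n=sys.argv[1]
s=read_camera("scene");t=read_camera("top")
st=read_state();print(st["time_s"],st["tcp_pos"].round(1),st["tcp_rot"].round(3),st["force"].round(1),round(st["grip_width"],1))
p=st["tcp_pos"];a=[]
for c in(s,t):
    u,v=proj(c,p).astype(int);print(u-33,v-25)
    a.append(cv2.resize(c["color"][v-25:v+42,u-33:u+34],None,fx=6,fy=6,interpolation=cv2.INTER_CUBIC))
save(cv2.hconcat([cv2.resize(x,(400,400)) for x in a]),n)
E
python3 look.py d1.png
```

```text
5.5333 [560.1 -70.9 130.6] [-2.34   2.094  0.009] [-0.6  0.6 -1.1] 25.0
222 122
264 147
```

View pics/d1.png

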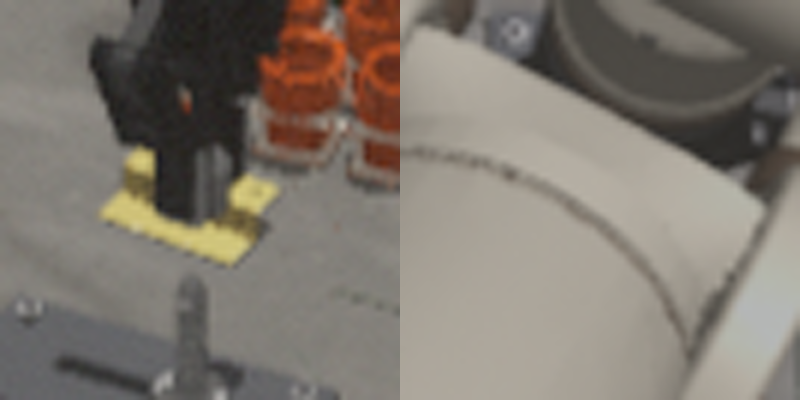

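Request:
move_arm:
  targets: [0.001, 0.0037, -0.01, 0, 0.02, 0.001, 0.0037, -0.02, 0, 0.02, 0.001, 0.0037, -0.026, 0, 0.02, 0.001, 0.0037, -0.026, 0, 0.02, 0.001, 0.0037, -0.026, 0, 0.02]

```text
time_s: 5.95
tcp_pos: [560.4, -66.3, 103.6]
tcp_rot: [-2.341, 2.093, 0.011]
force: [0.1, 0.7, -0.4]
grip_width: 25.0
```

```bash
python3 look.py d2.png
```

```text
6.05 [561.3 -67.  104.9] [-2.34   2.093  0.008] [-0.4 -0.2 -0.6] 25.3
220 132
261 149
```

View pics/d2.png

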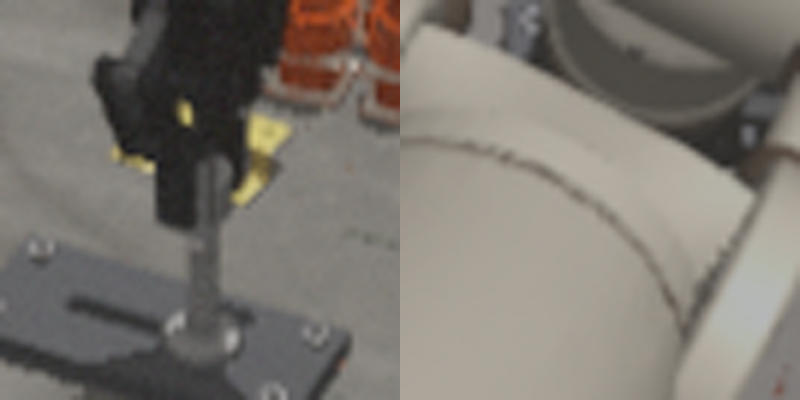

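Request:
move_arm:
  targets: [0, 0, -0.002, 0, 0.02, 0, 0, -0.004, 0, 0.02, 0, 0, -0.006, 0, 0.02, 0, 0, -0.008, 0, 0.02]

```text
time_s: 6.38
tcp_pos: [561.4, -67.1, 96.9]
tcp_rot: [-2.34, 2.093, 0.007]
force: [0.3, 0.3, -0.2]
grip_width: 25.4
```

Request:
move_arm:
  targets: [0, 0, -0.001, 0, 0.02, 0, 0, -0.002, 0, 0.02, 0, 0, -0.003, 0, 0.02]

```text
time_s: 6.63
tcp_pos: [561.1, -67.3, 94.2]
tcp_rot: [-2.341, 2.093, 0.008]
force: [-4.6, -1.5, 6.5]
grip_width: 25.0
```

Request:
move_arm:
  targets: [-0.0015, -0.0004, 0.0005, 0, 0.02, -0.0015, -0.0004, 0, 0, 0.02, -0.0015, -0.0004, 0, 0, 0.02]

```text
time_s: 6.88
tcp_pos: [559.6, -67.7, 94.0]
tcp_rot: [-2.34, 2.093, 0.008]
force: [-0.6, -0.0, -2.0]
grip_width: 25.2
```

Request:
move_arm:
  targets: [0, 0, -0.001, 0, 0.02, 0, 0, -0.002, 0, 0.02]

```text
time_s: 7.05
tcp_pos: [559.8, -67.7, 91.9]
tcp_rot: [-2.34, 2.093, 0.007]
force: [0.1, -0.5, 1.5]
grip_width: 25.3
```

Request:
move_arm:
  targets: [0, 0, -0.001, 0, 0.02, 0, 0, -0.002, 0, 0.02]

```text
time_s: 7.22
tcp_pos: [560.1, -67.9, 90.8]
tcp_rot: [-2.341, 2.093, 0.007]
force: [-4.2, 0.7, 10.9]
grip_width: 25.1
```

Request:
move_arm:
  targets: [0, 0, -0.001, 0, 0.02, 0, 0, -0.002, 0, 0.02]

```text
time_s: 7.38
tcp_pos: [560.4, -68.1, 90.4]
tcp_rot: [-2.341, 2.093, 0.006]
force: [-6.2, 0.6, 16.2]
grip_width: 25.4
```

Request:
move_arm:
  targets: [-0.001, 0, 0, 0, 0.02, -0.001, 0, -0.001, 0, 0.02]

```text
time_s: 7.55
tcp_pos: [560.1, -68.2, 90.7]
tcp_rot: [-2.34, 2.092, 0.004]
force: [-3.3, 0.5, 12.4]
grip_width: 25.6
```

```bash
python3 - <<'E'
from h import *
s=read_camera("scene");st=read_state();print(st["tcp_pos"].round(1),st["tcp_rot"].round(3),st["force"].round(1),st["ft_torque"].round(2))
crop(s,228,150,50,50,12,"d3.png")
E
```

```text
[560.1 -68.2  90.6] [-2.341  2.093  0.004] [-2.7  0.1  7.4] [0.12 0.38 0.03]
```

View pics/d3.png

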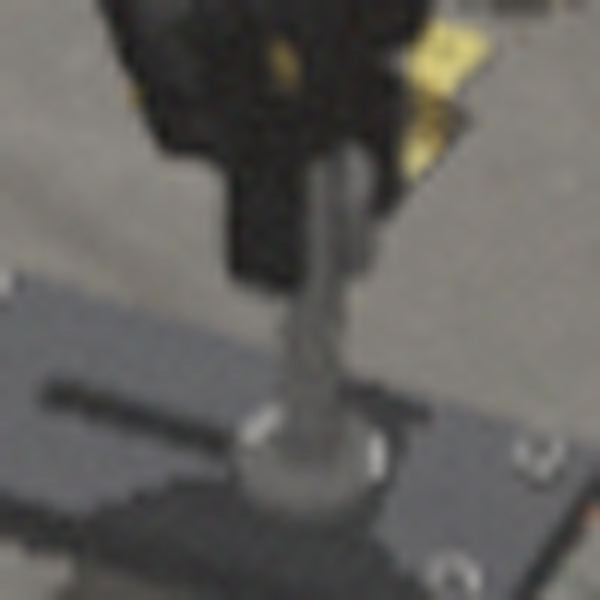

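Request:
move_arm:
  targets: [-0.0008, 0.0003, -0.0015, 0, 0.02, -0.0008, 0.0003, -0.003, 0, 0.02]

```text
time_s: 7.77
tcp_pos: [560.2, -68.4, 89.7]
tcp_rot: [-2.341, 2.092, 0.001]
force: [-5.4, -0.5, 11.8]
grip_width: 24.9
```

Request:
move_arm:
  targets: [-0.0008, 0.0003, -0.0025, 0, 0.02, -0.0008, 0.0003, -0.003, 0, 0.02]

```text
time_s: 7.93
tcp_pos: [559.7, -68.1, 87.1]
tcp_rot: [-2.34, 2.092, 0.0]
force: [-0.7, 0.1, 3.2]
grip_width: 25.2
```

Request:
move_arm:
  targets: [0, 0.0004, -0.003, 0, 0.02, 0, 0.0004, -0.006, 0, 0.02, 0, 0.0004, -0.009, 0, 0.02]

```text
time_s: 8.18
tcp_pos: [559.9, -67.8, 78.0]
tcp_rot: [-2.341, 2.092, -0.0]
force: [-2.3, 0.1, 4.2]
grip_width: 25.5
```

Request:
move_arm:
  targets: [0, 0, -0.003, 0, 0.02, 0, 0, -0.006, 0, 0.02, 0, 0, -0.009, 0, 0.02]

```text
time_s: 8.43
tcp_pos: [559.5, -67.7, 68.1]
tcp_rot: [-2.341, 2.092, 0.001]
force: [-0.2, 0.1, -0.6]
grip_width: 25.0
```

Request:
move_arm:
  targets: [0, 0, -0.004, 0, 0.02, 0, 0, -0.008, 0, 0.02, 0, 0, -0.012, 0, 0.02, 0, 0, -0.016, 0, 0.02, 0, 0, -0.02, 0, 0.02]

```text
time_s: 8.85
tcp_pos: [559.4, -67.6, 47.5]
tcp_rot: [-2.341, 2.092, 0.001]
force: [0.4, -0.3, -1.5]
grip_width: 25.7
```

Request:
move_arm:
  targets: [0, 0, -0.002, 0, 0.02, 0, 0, -0.004, 0, 0.02, 0, 0, -0.005, 0, 0.02]

```text
time_s: 9.1
tcp_pos: [559.3, -67.6, 42.1]
tcp_rot: [-2.341, 2.092, 0.002]
force: [-0.3, -0.3, -0.3]
grip_width: 25.2
```

Request:
move_arm:
  targets: [0, 0, -0.001, 0, 0.02, 0, 0, -0.002, 0, 0.02]

```text
time_s: 9.27
tcp_pos: [559.5, -67.6, 41.0]
tcp_rot: [-2.341, 2.092, 0.002]
force: [-5.4, 2.1, 12.7]
grip_width: 25.2
```

```bash
python3 - <<'E'
from h import *
s=read_camera("scene");st=read_state();print(st["tcp_pos"].round(1),st["tcp_rot"].round(3),st["force"].round(1),st["ft_torque"].round(2))
crop(s,228,150,50,50,12,"d4.png")
E
```

```text
[559.5 -67.6  41.1] [-2.341e+00  2.092e+00  2.000e-03] [-2.7  0.5  5.1] [ 0.09  0.49 -0.02]
```

View pics/d4.png

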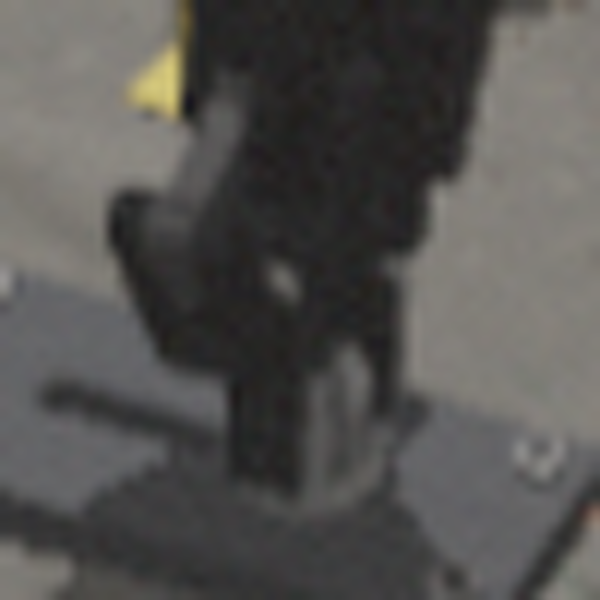

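Request:
move_arm:
  targets: [0, 0, 0, 0, 0.035, 0, 0, 0, 0, 0.045, 0, 0, 0, 0, 0.05, 0, 0, 0, 0, 0.05, 0, 0, 0, 0, 0.05]

```text
time_s: 9.73
tcp_pos: [559.5, -67.7, 41.0]
tcp_rot: [-2.341, 2.092, 0.002]
force: [-0.3, 0.1, -0.4]
grip_width: 49.9
```

Request:
move_arm:
  targets: [0, 0, 0.02, 0, 0.05, 0, 0, 0.06, 0, 0.05, 0, 0, 0.1, 0, 0.05, 0, 0, 0.12, 0, 0.06, 0, 0, 0.12, 0, 0.06]

```text
time_s: 10.15
tcp_pos: [563.1, -68.8, 167.5]
tcp_rot: [-2.338, 2.089, -0.015]
force: [0.4, -0.1, 0.7]
grip_width: 60.2
```

```bash
python3 - <<'E'
from h import *
s=read_camera("scene");st=read_state();print(st["tcp_pos"].round(1),st["tcp_rot"].round(3),st["force"].round(1))
crop(s,228,150,50,50,12,"d5.png")
E
```

```text
[561.5 -68.3 164.3] [-2.339  2.09  -0.008] [-0.9 -0.5  0. ]
```

View pics/d5.png

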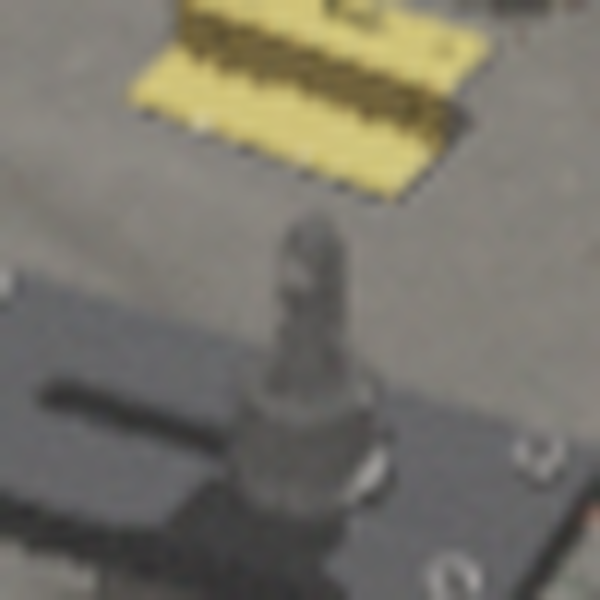

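```bash
python3 - <<'E'
from h import *
s=read_camera("scene")
for z in(17,19,21,23,25,27): 
  print(z,[((proj(s,[559.5-.117*o-.993*w,-67.6+.993*o-.117*w,z])-[228,150])*12).round() for o in(14,20) for w in (11,-11)])
E
```

```text
17 [array([333., 507.]), array([234., 475.]), array([320., 524.]), array([221., 493.])]
19 [array([333., 499.]), array([234., 468.]), array([320., 517.]), array([221., 485.])]
21 [array([333., 492.]), array([234., 460.]), array([320., 509.]), array([221., 477.])]
23 [array([333., 484.]), array([234., 453.]), array([320., 501.]), array([221., 470.])]
25 [array([333., 476.]), array([234., 445.]), array([320., 494.]), array([221., 462.])]
27 [array([333., 469.]), array([234., 437.]), array([320., 486.]), array([221., 454.])]
```

Request:
move_arm:
  targets: [-0.0855, -0.133, -0.04, -7, 0.06, -0.0855, -0.133, -0.07, -14, 0.06, -0.0855, -0.133, -0.09, -18, 0.055, -0.0855, -0.133, -0.1, -18, 0.055, -0.0855, -0.133, -0.1, -18, 0.055]

```text
time_s: 10.67
tcp_pos: [470.0, -200.9, 56.9]
tcp_rot: [-1.984, 2.436, 0.01]
force: [-0.0, 0.4, -0.7]
grip_width: 55.2
```

```bash
python3 look.py e1.png
```

```text
10.7667 [ 469.5 -200.    56.4] [ 1.981 -2.437 -0.015] [-0.5  0.8 -0. ] 54.9
280 134
307 197
```

View pics/e1.png

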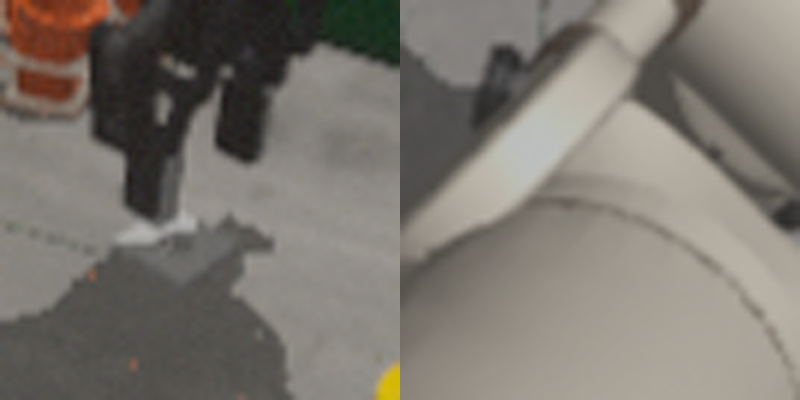

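Request:
move_arm:
  targets: [0.0065, -0.0013, 0, 0, 0.055, 0.0065, -0.0013, -0.015, 0, 0.055, 0.0065, -0.0013, -0.028, 0, 0.055, 0.0065, -0.0013, -0.03, 0, 0.05, 0.0065, -0.0013, -0.03, 0, 0.05]

```text
time_s: 11.18
tcp_pos: [476.3, -200.1, 26.0]
tcp_rot: [1.983, -2.436, -0.018]
force: [0.8, 0.3, -0.2]
grip_width: 50.2
```

```bash
python3 look.py e2.png
```

```text
11.2833 [ 477.  -201.1   27.3] [-1.983  2.437  0.013] [-0.3 -0.5  0. ] 49.5
276 142
305 196
```

View pics/e2.png

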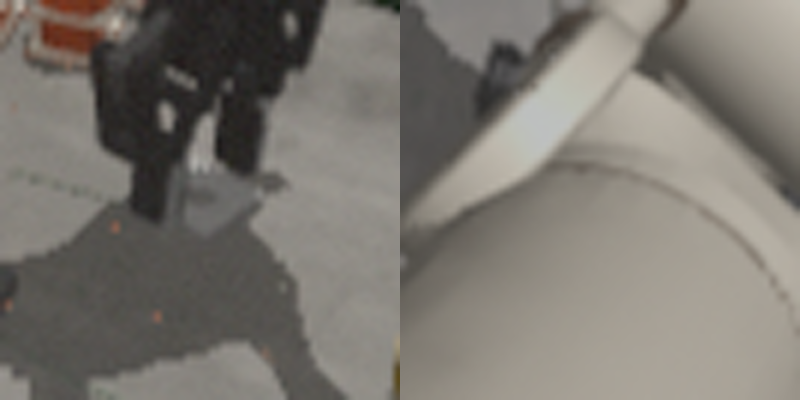

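Request:
move_arm:
  targets: [-0.001, 0, -0.001, 0, 0.045, -0.001, 0, -0.002, 0, 0.045, -0.001, 0, -0.003, 0, 0.045, -0.001, 0, -0.0045, 0, 0.045]

```text
time_s: 11.62
tcp_pos: [476.3, -201.2, 23.2]
tcp_rot: [-1.983, 2.437, 0.012]
force: [0.6, 0.3, -0.5]
grip_width: 44.8
```

Request:
move_arm:
  targets: [0, 0, -0.001, 0, 0.045, 0, 0, -0.002, 0, 0.045]

```text
time_s: 11.78
tcp_pos: [476.3, -201.3, 21.2]
tcp_rot: [-1.983, 2.437, 0.012]
force: [0.4, 0.3, -0.3]
grip_width: 45.3
```

Request:
move_arm:
  targets: [0, 0, -0.001, 0, 0.045, 0, 0, -0.002, 0, 0.045]

```text
time_s: 11.95
tcp_pos: [476.3, -201.5, 19.8]
tcp_rot: [1.983, -2.437, -0.012]
force: [-6.1, 3.4, 15.9]
grip_width: 44.8
```

Request:
move_arm:
  targets: [0, 0, -0.0005, 0, 0.045, 0, 0, -0.001, 0, 0.045]

```text
time_s: 12.12
tcp_pos: [476.4, -201.5, 19.8]
tcp_rot: [1.982, -2.437, -0.014]
force: [-4.9, 4.1, 15.0]
grip_width: 44.9
```

Request:
move_arm:
  targets: [0, 0, 0.0015, 0, 0.045, 0, 0, 0.0015, 0, 0.036, 0, 0, 0.0015, 0, 0.03, 0, 0, 0.0015, 0, 0.03, 0, 0, 0.0015, 0, 0.03]

```text
time_s: 12.53
tcp_pos: [476.7, -201.7, 22.4]
tcp_rot: [1.982, -2.436, -0.013]
force: [-2.8, 1.4, 10.8]
grip_width: 37.5
```

```bash
python3 look.py e3.png
```

```text
12.6333 [ 476.7 -201.7   22.3] [ 1.982 -2.436 -0.013] [-2.8  1.5  9.5] 37.5
276 144
305 196
```

View pics/e3.png

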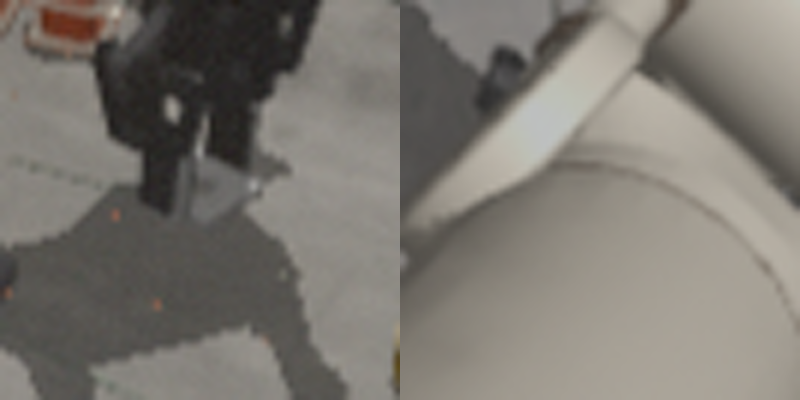

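Request:
move_arm:
  targets: [0, 0, 0.005, 0, 0.03, 0, 0, 0.02, 0, 0.03, 0, 0, 0.04, 0, 0.03, 0, 0, 0.06, 0, 0.03, 0, 0, 0.06, 0, 0.03]

```text
time_s: 13.05
tcp_pos: [479.1, -203.4, 86.2]
tcp_rot: [-1.982, 2.436, 0.002]
force: [-0.2, -0.4, 0.3]
grip_width: 37.3
```

```bash
python3 - <<'E'
from h import *
s=read_camera("scene");st=read_state();print(st["tcp_pos"].round(1),st["tcp_rot"].round(3),st["force"].round(1),st["grip_width"])
u,v=proj(s,st["tcp_pos"]).astype(int);print(u-25,v-20)
crop(s,u-25,v-20,50,50,12,"e4.png")
E
```

```text
[ 478.2 -202.8   84.3] [-1.982  2.436  0.006] [ 0.5 -0.2 -0.6] 37.54585649555946
286 128
```

View pics/e4.png

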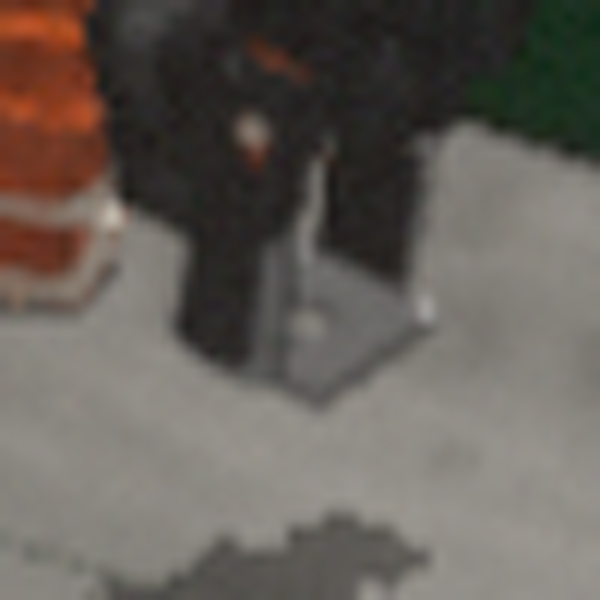

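```bash
python3 - <<'E'
from h import *
s=read_camera("scene")
for z in (62,68): 
  for q in((307,323),(320,408),(430,315)): print(z,q,ray(s,286+(q[0]+.5)/12-.5,128+(q[1]+.5)/12-.5,z).round(1))
c,si=np.cos(np.deg2rad(78.2)),np.sin(np.deg2rad(78.2))
for z in(62,68):
  for a in(20,-20):
    for b in(20,-20):
      q=proj(s,[478.2+a*c-b*si,-202.8+a*si+b*c,z]);print(z,a,b,((q-[286,128])*12).round())
E
```

```text
62 (307, 323) [ 480.5 -210.1   62. ]
62 (320, 408) [ 464.9 -184.2   62. ]
62 (430, 315) [ 460.1 -227.    62. ]
68 (307, 323) [ 477.2 -202.    68. ]
68 (320, 408) [ 461.7 -176.4   68. ]
68 (430, 315) [ 457.  -218.7   68. ]
62 20 20 [313. 418.]
62 20 -20 [161. 338.]
62 -20 20 [431. 338.]
62 -20 -20 [279. 261.]
68 20 20 [316. 394.]
68 20 -20 [163. 314.]
68 -20 20 [435. 314.]
68 -20 -20 [282. 237.]
```

Request:
move_arm:
  targets: [0.01, 0.02, 0.03, 0, 0.03, 0.045, 0.07, 0.035, 0, 0.03, 0.0823, 0.1354, 0.035, 0, 0.03, 0.0823, 0.1354, 0.035, 0, 0.03, 0.0823, 0.1354, 0.03, 0, 0.03]

```text
time_s: 13.57
tcp_pos: [561.1, -62.1, 112.2]
tcp_rot: [-1.986, 2.432, 0.012]
force: [-0.1, -0.3, -0.1]
grip_width: 37.3
```

Request:
move_arm:
  targets: [0, 0, 0, 0, 0.03, 0, 0, 0, 0, 0.03]

```text
time_s: 13.73
tcp_pos: [559.9, -61.3, 110.2]
tcp_rot: [1.989, -2.431, -0.017]
force: [-0.4, 0.1, -0.7]
grip_width: 37.6
```

Request:
move_arm:
  targets: [0.0006, -0.006, 0, 0, 0.03, 0.0006, -0.006, -0.004, 0, 0.03, 0.0006, -0.006, -0.007, 0, 0.03, 0.0006, -0.006, -0.007, 0, 0.03]

```text
time_s: 14.07
tcp_pos: [559.5, -68.3, 102.1]
tcp_rot: [1.986, -2.432, -0.019]
force: [-0.5, -0.4, -1.4]
grip_width: 37.6
```

```bash
python3 - <<'E'
from h import *
s=read_camera("scene");st=read_state();print(st["tcp_pos"].round(1),st["tcp_rot"].round(3),st["force"].round(1),st["grip_width"])
p=st["tcp_pos"]
crop(s,228,140,50,50,12,"f1.png")
for q in([*p[:2],p[2]-16.3],[*p[:2],p[2]-22.3],[561,-67.2,75]): print(((proj(s,q)-[228,140]+.5)*12).round())
E
```

```text
[559.7 -68.1 102.5] [ 1.987 -2.432 -0.018] [ 1.5  0.9 -0.7] 37.45115041625669
[324. 301.]
[323. 326.]
[315. 347.]
```

View pics/f1.png

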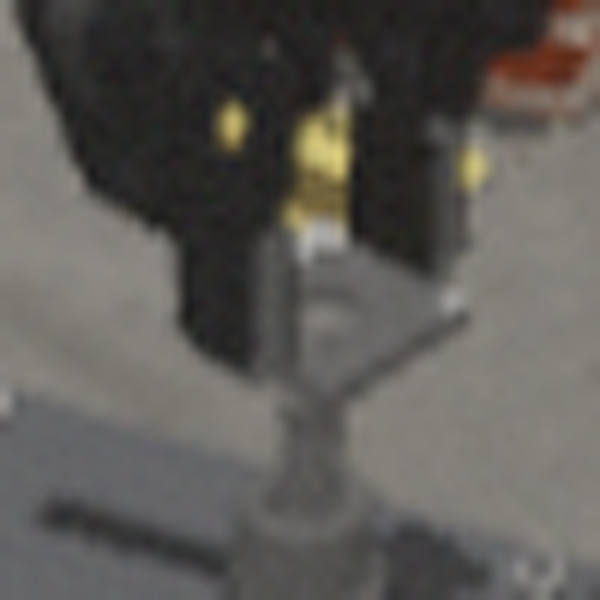

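Request:
move_arm:
  targets: [0.001, 0.0008, -0.002, 0, 0.03, 0.001, 0.0008, -0.004, 0, 0.03, 0.001, 0.0008, -0.006, 0, 0.03]

```text
time_s: 14.37
tcp_pos: [560.8, -67.4, 96.4]
tcp_rot: [1.987, -2.432, -0.018]
force: [0.1, 0.7, -1.1]
grip_width: 37.5
```

Request:
move_arm:
  targets: [0, 0, -0.001, 0, 0.03, 0, 0, -0.002, 0, 0.03]

```text
time_s: 14.53
tcp_pos: [560.7, -67.3, 94.2]
tcp_rot: [1.987, -2.432, -0.018]
force: [-0.1, 0.4, -0.8]
grip_width: 37.6
```

Request:
move_arm:
  targets: [0, 0, -0.001, 0, 0.03, 0, 0, -0.002, 0, 0.03]

```text
time_s: 14.7
tcp_pos: [560.7, -67.3, 92.1]
tcp_rot: [1.987, -2.432, -0.018]
force: [0.2, -0.2, -0.6]
grip_width: 37.5
```

Request:
move_arm:
  targets: [0, 0, -0.001, 0, 0.03, 0, 0, -0.002, 0, 0.03]

```text
time_s: 14.87
tcp_pos: [561.0, -67.4, 90.3]
tcp_rot: [1.987, -2.432, -0.017]
force: [-0.3, -0.5, 2.0]
grip_width: 37.3
```

Request:
move_arm:
  targets: [0, 0, -0.001, 0, 0.03, 0, 0, -0.002, 0, 0.03]

```text
time_s: 15.03
tcp_pos: [561.8, -67.9, 89.2]
tcp_rot: [1.988, -2.432, -0.014]
force: [-1.3, -1.4, 8.3]
grip_width: 37.5
```

Request:
move_arm:
  targets: [-0.0008, 0.0003, -0.0015, 0, 0.03, -0.0008, 0.0003, -0.0025, 0, 0.03]

```text
time_s: 15.2
tcp_pos: [562.2, -68.1, 88.7]
tcp_rot: [-1.987, 2.432, 0.01]
force: [-1.9, -0.6, 12.0]
grip_width: 37.7
```

Request:
move_arm:
  targets: [-0.0008, 0.0003, -0.002, 0, 0.03, -0.0008, 0.0003, -0.003, 0, 0.03]

```text
time_s: 15.37
tcp_pos: [562.4, -68.2, 87.3]
tcp_rot: [-1.987, 2.431, 0.007]
force: [-0.6, 0.2, 4.0]
grip_width: 37.6
```

Request:
move_arm:
  targets: [-0.0008, 0.0005, -0.003, 0, 0.03, -0.0008, 0.0005, -0.006, 0, 0.03, -0.0008, 0.0005, -0.009, 0, 0.03]

```text
time_s: 15.62
tcp_pos: [561.5, -67.5, 77.8]
tcp_rot: [-1.986, 2.431, 0.008]
force: [-0.1, 0.3, -1.3]
grip_width: 37.6
```

```bash
python3 - <<'E'
from h import *
s=read_camera("scene");st=read_state();print(st["tcp_pos"].round(1),st["tcp_rot"].round(3),st["force"].round(1),st["grip_width"])
p=st["tcp_pos"]
crop(s,228,140,50,50,12,"f2.png")
E
```

```text
[560.8 -67.3  76.8] [-1.987  2.432  0.01 ] [ 0.8 -0.5 -0.7] 37.34379711958542
```

View pics/f2.png

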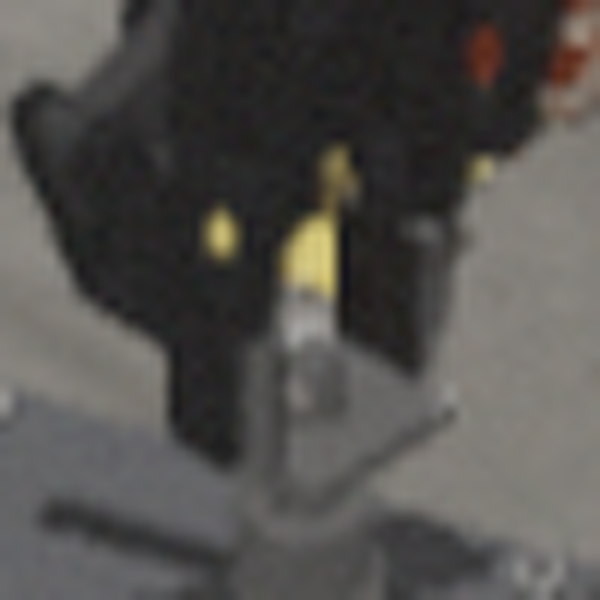

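Request:
move_arm:
  targets: [0, 0, -0.004, 0, 0.03, 0, 0, -0.008, 0, 0.03, 0, 0, -0.012, 0, 0.03, 0, 0, -0.015, 0, 0.03]

```text
time_s: 16.0
tcp_pos: [560.7, -67.4, 61.1]
tcp_rot: [-1.987, 2.432, 0.01]
force: [1.1, -1.0, -0.4]
grip_width: 37.4
```

Request:
move_arm:
  targets: [0, 0, -0.001, 0, 0.03, 0, 0, -0.002, 0, 0.03]

```text
time_s: 16.17
tcp_pos: [560.8, -67.5, 59.3]
tcp_rot: [-1.987, 2.432, 0.01]
force: [-3.1, 0.9, 9.3]
grip_width: 37.7
```

Request:
move_arm:
  targets: [0, 0, -0.001, 0, 0.03, 0, 0, -0.002, 0, 0.03]

```text
time_s: 16.33
tcp_pos: [561.1, -67.5, 59.2]
tcp_rot: [-1.988, 2.432, 0.011]
force: [-6.5, 2.8, 19.8]
grip_width: 37.5
```

Seated at the predicted 59.3 mm. Release and rise.

Request:
move_arm:
  targets: [0, 0, 0.0005, 0, 0.045, 0, 0, 0.0005, 0, 0.055, 0, 0, 0.0005, 0, 0.06, 0, 0, 0.0005, 0, 0.06]

```text
time_s: 16.67
tcp_pos: [560.8, -67.3, 59.3]
tcp_rot: [-1.988, 2.432, 0.012]
force: [0.3, -0.3, -0.1]
grip_width: 59.8
```

Request:
move_arm:
  targets: [0, 0, 0.02, 0, 0.06, 0, 0, 0.06, 0, 0.06, 0, 0, 0.08, 0, 0.06, 0, 0, 0.08, 0, 0.06, 0, 0, 0.08, 0, 0.06]

```text
time_s: 17.08
tcp_pos: [561.6, -67.6, 140.4]
tcp_rot: [-1.987, 2.431, 0.008]
force: [-0.8, 0.5, 0.1]
grip_width: 60.2
```

```bash
python3 - <<'E'
from h import *
s=read_camera("scene");st=read_state();print(st["tcp_pos"].round(1),st["tcp_rot"].round(3),st["force"].round(1),st["grip_width"])
crop(s,228,150,50,50,12,"f3.png")
E
```

```text
[560.4 -67.2 138.7] [ 1.988 -2.432 -0.013] [-0.9  0.  -0.6] 59.652288756584504
```

View pics/f3.png

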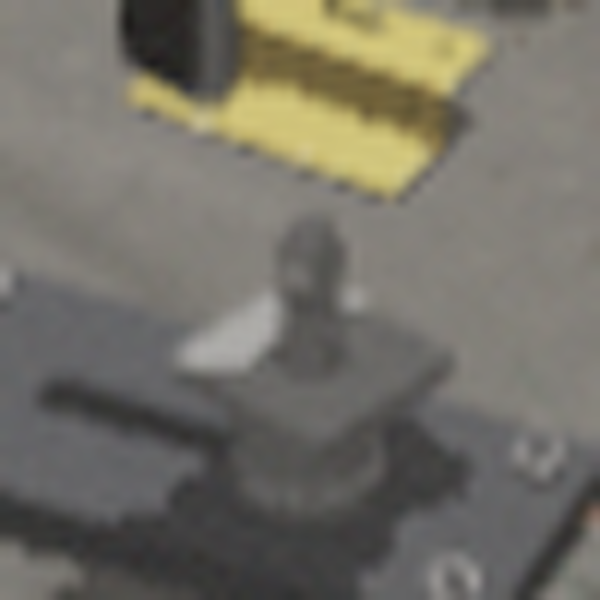

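Request:
move_arm:
  targets: [-0.019, 0.187, 0, 0, 0.06, -0.019, 0.187, 0, 0, 0.06, -0.019, 0.187, -0.02, 0, 0.06, -0.019, 0.187, -0.05, 0, 0.06, -0.019, 0.187, -0.06, 0, 0.06]

```text
time_s: 17.55
tcp_pos: [541.3, 122.2, 78.2]
tcp_rot: [-1.988, 2.43, 0.012]
force: [0.9, 0.0, -0.3]
grip_width: 60.2
```

Request:
move_arm:
  targets: [0, 0, 0, 0, 0.06, 0, 0, 0, 0, 0.06]

```text
time_s: 17.72
tcp_pos: [537.3, 123.8, 74.0]
tcp_rot: [1.99, -2.424, -0.02]
force: [-0.7, -0.0, 0.3]
grip_width: 59.8
```

```bash
python3 look.py g1.png
```

```text
17.8167 [540.9 121.7  77.5] [-1.989  2.431  0.012] [-0.6 -0.4 -0. ] 59.9
179 193
183 148
```

View pics/g1.png

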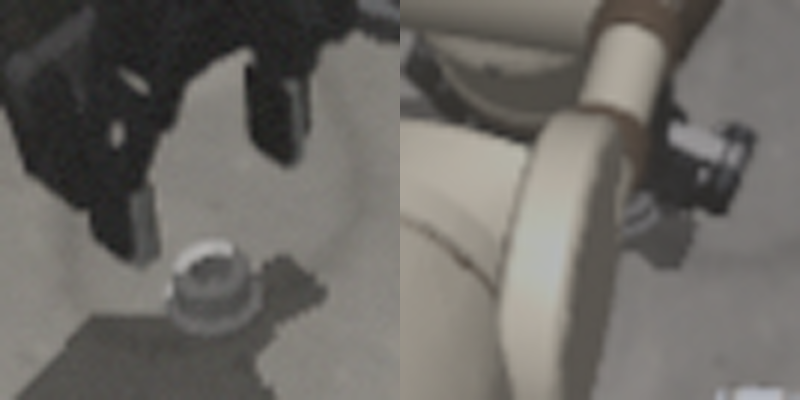

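Request:
move_arm:
  targets: [0.0005, -0.0022, 0, 0, 0.055, 0.0005, -0.0022, -0.02, 0, 0.05, 0.0005, -0.0022, -0.035, 0, 0.045, 0.0005, -0.0022, -0.046, 0, 0.045, 0.0005, -0.0022, -0.046, 0, 0.045]

```text
time_s: 18.23
tcp_pos: [540.3, 118.4, 29.8]
tcp_rot: [1.986, -2.431, -0.016]
force: [-0.2, 0.4, -0.5]
grip_width: 45.3
```

Request:
move_arm:
  targets: [0, 0, 0, 0, 0.045, 0, 0, 0, 0, 0.045]

```text
time_s: 18.4
tcp_pos: [541.0, 117.7, 30.5]
tcp_rot: [1.985, -2.433, -0.014]
force: [-0.5, 0.2, -0.4]
grip_width: 45.0
```

```bash
python3 look.py g2.png
```

```text
18.5 [541.2 118.1  30.8] [ 1.986 -2.433 -0.014] [-0.1 -0.1  0.8] 45.1
181 208
187 153
```

View pics/g2.png

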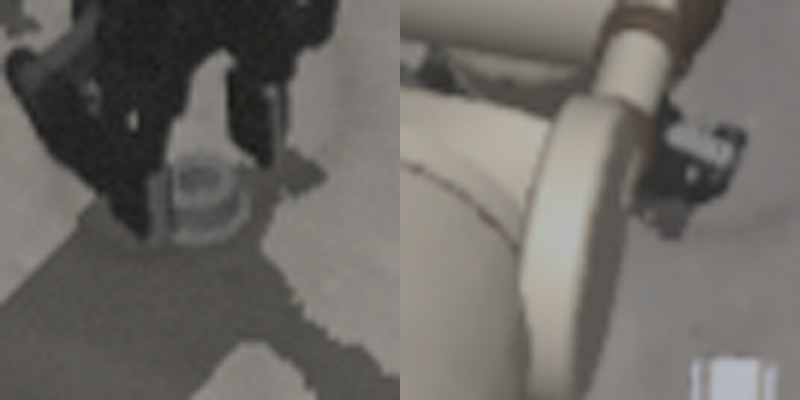

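Request:
move_arm:
  targets: [0.0003, 0.0014, -0.001, 0, 0.045, 0.0003, 0.0014, -0.003, 0, 0.045, 0.0003, 0.0014, -0.0032, 0, 0.045]

```text
time_s: 18.75
tcp_pos: [541.7, 119.6, 27.8]
tcp_rot: [1.987, -2.433, -0.013]
force: [-1.0, -0.1, 0.6]
grip_width: 44.7
```

Request:
move_arm:
  targets: [0, 0, 0, 0, 0.035, 0, 0, 0, 0, 0.024, 0, 0, 0, 0, 0.02, 0, 0, 0, 0, 0.02, 0, 0, 0, 0, 0.02]

```text
time_s: 19.17
tcp_pos: [541.9, 119.7, 28.2]
tcp_rot: [1.987, -2.433, -0.013]
force: [-2.2, 0.3, 4.5]
grip_width: 24.9
```

```bash
python3 look.py g3.png
```

```text
19.2667 [541.9 119.7  28.2] [ 1.987 -2.433 -0.013] [-1.7  1.2  5.4] 24.8
180 209
186 153
```

View pics/g3.png

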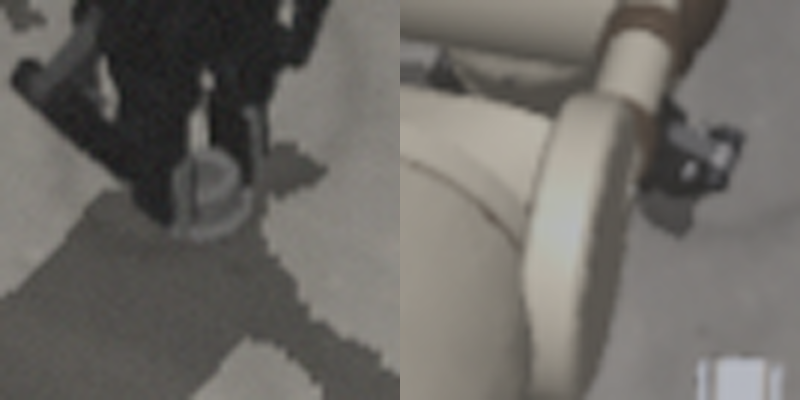

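Request:
move_arm:
  targets: [0, 0, 0.02, 0, 0.02, 0, 0, 0.05, 0, 0.02, 0, 0, 0.09, 0, 0.02, 0, 0, 0.1, 0, 0.02, 0, 0, 0.1, 0, 0.02]

```text
time_s: 19.68
tcp_pos: [544.6, 119.7, 131.9]
tcp_rot: [-1.983, 2.429, 0.005]
force: [0.8, 0.1, -1.3]
grip_width: 24.8
```

```bash
python3 look.py g4.png
```

```text
19.7833 [541.2 119.7 127. ] [ 1.986 -2.432 -0.014] [-0.6 -1.  -1.8] 24.7
178 174
182 143
```

View pics/g4.png

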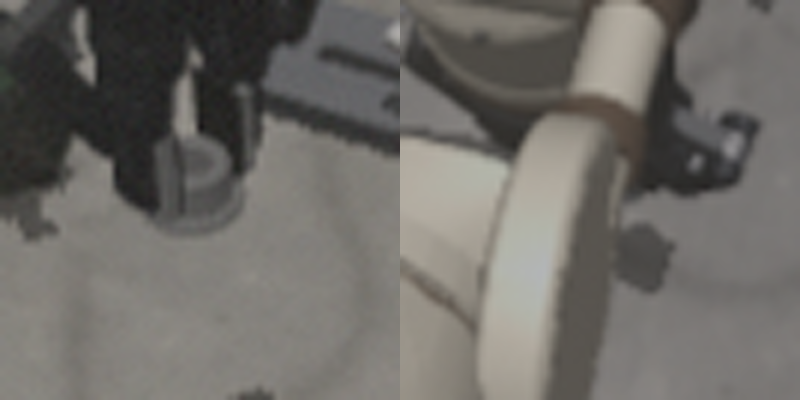

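Request:
move_arm:
  targets: [0.0196, -0.187, 0, 0, 0.02, 0.0196, -0.187, 0, 0, 0.02, 0.0196, -0.187, 0, 0, 0.02, 0.0196, -0.187, 0, 0, 0.02, 0.0196, -0.187, 0, 0, 0.02]

```text
time_s: 20.2
tcp_pos: [559.2, -71.0, 124.0]
tcp_rot: [1.981, -2.432, -0.018]
force: [0.5, -0.8, -1.0]
grip_width: 24.9
```

Request:
move_arm:
  targets: [0, 0, 0, 0, 0.02, 0, 0, 0, 0, 0.02]

```text
time_s: 20.37
tcp_pos: [557.2, -71.7, 120.7]
tcp_rot: [1.975, -2.433, -0.026]
force: [0.2, 1.6, -0.9]
grip_width: 24.9
```

```bash
python3 look.py g5.png
```

```text
20.4667 [557.7 -69.7 121.8] [ 1.98  -2.431 -0.025] [ 0.3  0.2 -1.3] 25.0
222 126
263 149
```

Request:
move_arm:
  targets: [0.0031, 0.0023, -0.005, 0, 0.02, 0.0031, 0.0023, -0.01, 0, 0.02, 0.0031, 0.0023, -0.012, 0, 0.02, 0.0031, 0.0023, -0.012, 0, 0.02]

```text
time_s: 20.8
tcp_pos: [560.1, -66.2, 108.6]
tcp_rot: [1.981, -2.428, -0.028]
force: [0.1, -0.7, -2.2]
grip_width: 24.8
```

```bash
python3 - <<'E'
from h import *
s=read_camera("scene");st=read_state();print(st["tcp_pos"].round(1),st["tcp_rot"].round(3),st["force"].round(1),st["grip_width"])
p=st["tcp_pos"]
crop(s,228,130,50,50,12,"g6.png")
for q in([*p[:2],p[2]-10.2],[*p[:2],p[2]-28.2],[561,-67.2,75]): print(((proj(s,q)-[228,130]+.5)*12).round())
E
```

```text
[560.5 -66.6 109.1] [ 1.981 -2.429 -0.026] [-0.1 -0.5 -1.5] 25.070539087715993
[317. 370.]
[316. 445.]
[315. 467.]
```

View pics/g6.png

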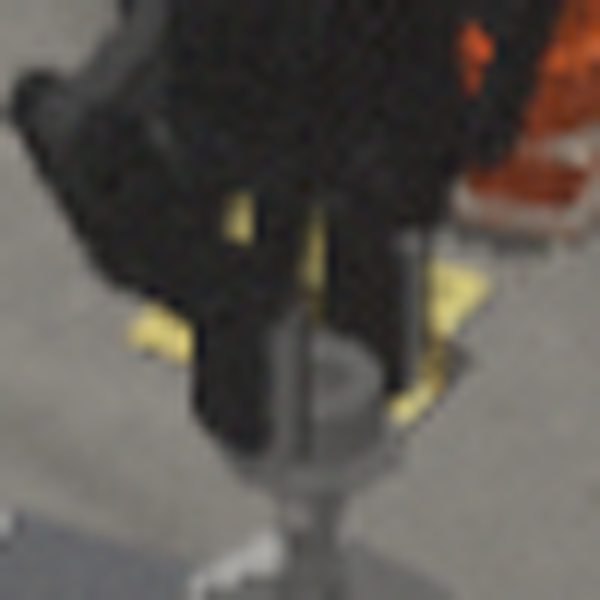

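Request:
move_arm:
  targets: [0.0003, -0.0006, -0.002, 0, 0.02, 0.0003, -0.0006, -0.005, 0, 0.02, 0.0003, -0.0006, -0.007, 0, 0.02]

```text
time_s: 21.1
tcp_pos: [560.8, -67.2, 102.0]
tcp_rot: [1.981, -2.429, -0.026]
force: [0.3, 1.2, -0.9]
grip_width: 24.8
```

Request:
move_arm:
  targets: [0, 0, -0.001, 0, 0.02, 0, 0, -0.002, 0, 0.02]

```text
time_s: 21.27
tcp_pos: [560.7, -67.2, 99.8]
tcp_rot: [1.981, -2.429, -0.026]
force: [-0.1, 0.9, -2.3]
grip_width: 24.5
```

Request:
move_arm:
  targets: [0, 0, -0.001, 0, 0.02, 0, 0, -0.002, 0, 0.02]

```text
time_s: 21.43
tcp_pos: [560.7, -67.3, 97.7]
tcp_rot: [1.981, -2.429, -0.026]
force: [-0.1, 0.7, -1.6]
grip_width: 25.4
```

Request:
move_arm:
  targets: [0, 0, -0.001, 0, 0.02, 0, 0, -0.002, 0, 0.02]

```text
time_s: 21.6
tcp_pos: [560.8, -67.4, 95.8]
tcp_rot: [1.981, -2.429, -0.026]
force: [0.3, -0.4, 0.6]
grip_width: 24.9
```

Request:
move_arm:
  targets: [-0.0004, 0, -0.001, 0, 0.02, -0.0004, 0, -0.002, 0, 0.02]

```text
time_s: 21.77
tcp_pos: [561.2, -67.8, 94.8]
tcp_rot: [1.981, -2.43, -0.023]
force: [-2.0, -0.6, 7.0]
grip_width: 24.6
```

Request:
move_arm:
  targets: [-0.0006, 0.0002, -0.0015, 0, 0.02, -0.0006, 0.0002, -0.0025, 0, 0.02]

```text
time_s: 21.93
tcp_pos: [561.6, -68.1, 94.2]
tcp_rot: [1.982, -2.431, -0.02]
force: [-2.1, 0.2, 10.1]
grip_width: 25.1
```

Request:
move_arm:
  targets: [-0.0008, 0.0003, -0.002, 0, 0.02, -0.0008, 0.0003, -0.003, 0, 0.02]

```text
time_s: 22.1
tcp_pos: [561.7, -68.1, 92.6]
tcp_rot: [1.983, -2.432, -0.017]
force: [-1.0, 0.2, 3.7]
grip_width: 25.0
```

Request:
move_arm:
  targets: [-0.0008, 0.0004, -0.002, 0, 0.02, -0.0008, 0.0004, -0.003, 0, 0.02]

```text
time_s: 22.27
tcp_pos: [561.3, -67.8, 90.1]
tcp_rot: [1.983, -2.432, -0.015]
force: [-0.3, 1.1, 2.8]
grip_width: 25.2
```

Request:
move_arm:
  targets: [-0.0005, 0.0004, -0.004, 0, 0.02, -0.0005, 0.0004, -0.008, 0, 0.02, -0.0005, 0.0004, -0.012, 0, 0.02, -0.0005, 0.0004, -0.0155, 0, 0.02]

```text
time_s: 22.6
tcp_pos: [560.7, -67.4, 73.8]
tcp_rot: [1.983, -2.432, -0.015]
force: [-0.2, -0.0, -1.3]
grip_width: 25.0
```

Request:
move_arm:
  targets: [0, 0, -0.001, 0, 0.02, 0, 0, -0.002, 0, 0.02]

```text
time_s: 22.77
tcp_pos: [560.2, -67.2, 71.1]
tcp_rot: [1.983, -2.432, -0.017]
force: [-2.3, -0.6, 5.8]
grip_width: 24.8
```

Request:
move_arm:
  targets: [0, 0, -0.001, 0, 0.02, 0, 0, -0.002, 0, 0.02]

```text
time_s: 22.93
tcp_pos: [560.6, -67.3, 71.0]
tcp_rot: [1.983, -2.431, -0.017]
force: [-6.7, 1.5, 20.0]
grip_width: 24.5
```

Seated at the predicted 71 mm. Release.

Request:
move_arm:
  targets: [0, 0, 0.0005, 0, 0.035, 0, 0, 0.0005, 0, 0.045, 0, 0, 0.0005, 0, 0.055, 0, 0, 0.0005, 0, 0.06]

```text
time_s: 23.27
tcp_pos: [560.2, -67.1, 71.0]
tcp_rot: [1.983, -2.431, -0.019]
force: [-0.6, 0.3, 0.4]
grip_width: 60.3
```

Request:
move_arm:
  targets: [0, 0, 0.02, 0, 0.06, 0, 0, 0.06, 0, 0.06, 0, 0, 0.1, 0, 0.06, 0, 0, 0.12, 0, 0.06, 0, 0, 0.12, 0, 0.06]

```text
time_s: 23.68
tcp_pos: [563.4, -68.1, 197.1]
tcp_rot: [-1.985, 2.434, 0.004]
force: [0.6, -0.3, 1.6]
grip_width: 60.4
```

Request:
move_arm:
  targets: [-0.06, -0.15, 0.02, 0, 0.06, -0.06, -0.15, 0.02, 0, 0.06, -0.06, -0.15, 0.02, 0, 0.06, -0.06, -0.15, 0.02, 0, 0.06, -0.06, -0.15, 0.02, 0, 0.06]

```text
time_s: 24.1
tcp_pos: [501.5, -223.9, 217.3]
tcp_rot: [1.978, -2.44, -0.001]
force: [-0.3, 0.4, 0.4]
grip_width: 60.1
```

Request:
move_arm:
  targets: [-0.06, -0.15, 0, 0, 0.06, -0.06, -0.15, 0, 0, 0.06, -0.06, -0.15, 0, 0, 0.06, -0.06, -0.15, 0, 0, 0.06, -0.06, -0.15, 0, 0, 0.06]

```text
time_s: 24.52
tcp_pos: [438.5, -379.2, 216.0]
tcp_rot: [1.969, -2.444, -0.001]
force: [-0.6, 0.6, 0.3]
grip_width: 59.9
```

```bash
python3 - <<'E'
from h import *
s=read_camera("scene");t=read_camera("top");st=read_state();print(st["time_s"],st["tcp_pos"].round(1),st["force"].round(1),st["grip_width"])
a=cv2.resize(s["color"][145:200,228:283],(400,400),interpolation=cv2.INTER_CUBIC)
b=cv2.resize(t["color"][145:215,262:332],(400,400),interpolation=cv2.INTER_CUBIC)
save(cv2.hconcat([a,b]),"z1.png")
for x,y,z in((561,-67.2,61),(561,-67.2,43),(561,-67.2,37)):
  print((proj(s,[x,y,z])-[228,145]+.5)*400/55,(proj(t,[x,y,z])-[262,145]+.5)*400/70)
E
```

```text
24.6167 [ 440.6 -374.4  215.8] [ 0.5 -0.3 -0.7] 59.755738529488724
[190.5204652  208.51749274] [177.41505964 196.72307741]
[189.93468258 251.83628339] [173.25151852 206.26549656]
[189.74263736 266.03808262] [171.89984921 209.36338723]
```

View pics/z1.png

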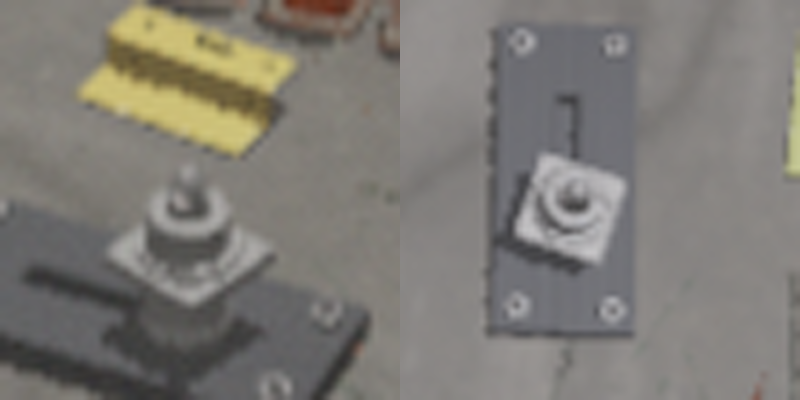

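```bash
python3 -c "
from h import *
print(sign_off())"
```

```text
the job is handed in; nothing more can be done
None
```

The stack is built on the stud: spacer, then washer, then bushing with its flange down. I handed it in at about 24.6 s of the 67 s; `sign_off` gives no verdict.

- **Seating:** each part snapped past the catch, with the highest wrist reading there about 10–16 N. The three bottomed out at TCP heights of 41.0, 59.2 and 71.0 mm. Seated parts should have given 41.1, 59.3 and 71.2 mm.
- **Force:** the final presses on the washer and bushing read about 20 N upward (about 21 N in all), which is more than the 15 N you suggested. The highest reading I saw stayed well under the 35 N limit, but I only read force at the end of each move.
- **Last pictures:** both cameras show the stack upright. In the scene picture the bushing's top ring is within a pixel of where it should be for its seated height. The bracket shows no visible shift. I did not look at the half shell again after the start, and the arm was never lowered near it.
- **Spacer grasp:** my first grasp was off-centre and moved the spacer about 3 mm on the bench, so I opened, re-centred and gripped it again lower.
- **Stud:** the cameras showed it about 22 mm from the middle of the slot, on the side nearer the robot. It did not visibly move while I worked.

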